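# Pack the finished wooden flowers into the gift box

## Task

Pack the gift box: set each of the three finished wooden flowers (those with a bud in the middle) and the wooden wheat ear down flat in its own nest in the black box: the round flower in the large round nest, the square flower in the square nest, the small flower in the small round nest and the wheat ear in the long nest. Set them down gently rather than dropping them, and leave the two unfinished flowers, which have an empty hole instead of a bud, where they lie.

Things in the scene. Friction and masses are not known exactly. Their poses are not given: they have to be found in the camera images.
- round_flower: Finished round flower: plain pale wood, about 45 g, lying upright on the table (z axis up), origin at the centre of its underside. Eight round petals, 64 mm in diameter. Petals up to 13 mm high. In the middle a darker glued-on bud to grip, an upright barrel 24 mm in diameter, straight-sided from 17 to 38 mm above the origin, top at 46 mm.
- square_flower: Finished square flower: plain pale wood, about 45 g, lying upright on the table (z axis up), origin at the centre of its underside. Four broad petals filling the corners of a square 52 by 52 mm, sides along its x and y axes. Petals up to 13 mm high. In the middle a darker glued-on bud to grip, an upright barrel 22 mm in diameter, straight-sided from 17 to 38 mm above the origin, top at 46 mm.
- small_flower: Finished small flower: plain pale wood, about 45 g, lying upright on the table (z axis up), origin at the centre of its underside. Five petals, 42 mm in diameter. Petals up to 13 mm high. In the middle a darker glued-on bud to grip, an upright barrel 18 mm in diameter, straight-sided from 17 to 38 mm above the origin, top at 46 mm.
- wheat_ear: Wooden wheat ear: plain pale wood, about 45 g, lying upright on the table (z axis up), origin at the centre of its underside. A long block 88 mm along its x axis, with slanting grain marks on its top and sides. The middle 60 mm is 24 mm wide (y) and about 39 mm high with flat upright sides to grip; both ends step down to 16 mm wide and 25 mm high.
- round_unfinished: Unfinished round flower, to be left: the same eight petals, 64 mm in diameter, but no bud: flat, 13 mm high, with a dark empty hole in the middle. Origin at the centre of its underside, z up.
- square_unfinished: Unfinished square flower, to be left: the same four petals, 52 by 52 mm, but no bud: flat, 13 mm high, with a dark empty hole in the middle. Origin at the centre of its underside, z up. (Unlisted low things lie between the flowers, none over 9 mm high: glue sticks and a pencil.)
- round_nest: Large round cardboard nest (for the round flower), a shallow tray of inner diameter 80 mm. Stands with the other nests in the one black gift box: square, 240 mm outside, walls 4 mm thick and 30 mm high above the table; all fixed for the run. Origin at the centre of its underside, 4 mm above the table, z up; inner floor 3 mm above the origin, rim (3 mm thick) 8 mm above it.
- square_nest: Square cardboard nest (for the square flower), inside 66 by 66 mm, sides along its x and y axes. In the black gift box; the four nests stand in a 2 by 2 pattern 110 mm apart, turned with the box; who stands where changes. Origin at the centre of its underside, 4 mm above the table, z up; inner floor 3 mm above the origin, rim (3 mm thick) 8 mm above it.
- small_nest: Small round cardboard nest (for the small flower), inner diameter 58 mm. In the black gift box. Origin at the centre of its underside, 4 mm above the table, z up; inner floor 3 mm above the origin, rim (3 mm thick) 8 mm above it.
- long_nest: Long cardboard nest (for the wheat ear), inside 102 mm along its x axis and 38 mm along y. In the black gift box. Origin at the centre of its underside, 4 mm above the table, z up; inner floor 3 mm above the origin, rim (3 mm thick) 8 mm above it.
Things that resemble listed ones, but are neither listed nor needed, are in the scene too. Leave any pink or red look-alike of the round_flower alone. What is shaped like the small_flower but purple or yellow is not meant.

How it is judged:
By the outcome, as a careful person would: the job done as asked, in the order asked, and still so for the second after the job is handed in, with the robot touching nothing.
It also fails if it takes over 112 s, if anything falls off the work surface, if the arm or the gripper's body presses on something with over 40 N, if the wrist force passes 120 N, or if a joint passes its speed limit or range.

## Robot

A 6-joint arm with a two-finger parallel gripper is mounted at the origin on the work surface. World frame = base frame: x ahead of the robot, y to its left, z up, the work surface at z = 0. Lengths are in mm, angles in degrees, forces in N, time in s.
With the tool pointing down it reaches from about 350 to 850 mm from the base axis. Payload 8.1 kg.
Tool frame: the origin (TCP) lies at the very end of the fingers, on their centre line; the grasp point (between the pads) lies 19 mm behind it; z points along the fingers, y is the direction in which the jaws open and shut (so a half turn about z gives the same grasp; the last joint's range is limited). The gripper opens to 85 mm and grips with 20 to 120 N. Pads are 22 mm wide; open, the fingers measure 114 mm over their backs; the gripper's body (76 mm by 85 mm) begins 54 mm behind the grasp point. The pads swing forward as they close: fully open they stand 13 mm farther back than shut.
Start: joints at [70.795, 7.471, 85.268, -0, 87.261, -4.893], TCP at [148.304, 581.387, 231.292] pointing down, gripper open.
Joint ranges: [-169.43, 169.43], [-51.17, 129.36], [1.28, 143.12], [-76.62, 256.62], [0, 156.53], [-152.29, 152.29]. Speed limits (degrees/s): [136.94, 136.94, 159.86, 180, 180, 180].

## Interface

Orientations are given as [roll, pitch, yaw] about the fixed x, y, z axes, in that order (R = Rz(yaw) Ry(pitch) Rx(roll)).
In Python, from bench import sensors, viewer, job gives the robot as it stands.
- The arm moves only by the shell command python3 -m pendant 'ROWS' [FORCE]. ROWS is JSON, one flat list of numbers, 5 for each row, row after row: the shift along the world's x, y, z in mm, then the turn about the world's z in rad, then the finger opening in mm, from 0 to 85.4. In form: [x, y, z, twist, hand, x, y, z, twist, hand, ...]. A call has 1 to 12 rows; each row shifts and turns the pose as measured when the row begins; what a row does not reach is not made up. A row lasts 1/12 s, in which the tool goes at most 41.7 mm and 7.16 degrees, less where a joint would pass 70% of its speed; a pose out of reach is approached as far as the arm can. A call with a gripper value outside its range is refused whole. The fingers move at their own pace and stop on an object; FORCE is the grip in N (left out, the last holds). Time passes only in rows, so rows that do not move let the fingers close. It gives the time, the measured TCP pose, the force and the opening at its end, in the units of the state.
- sensors.sense(): the state, without advancing time (a new reading comes with each control period).
- viewer.snapshot(name): name is "side" or "top" or "wrist"; returns a dict with "frame" (400x640x3 uint8, blue, green, red), "z_map" (400x640 float32, mm along the optical axis (not along the pixel's ray), 0 where there is no reading), "fx", "fy", "cx", "cy" (pixels), "view" (4x4, takes a point from world to camera coordinates). Camera axes: x right, y down, z forward; pixel columns grow to the right and rows downward; lengths in mm; the calibration is good to about 2 mm. A picture is of the moment at which its call begins.
- job.hand_in(): hands the job in, once; it reports no verdict.
The state is a dict: "time": time; "joint_pos": joint angles; "qd": joint speeds; "joint_efforts": joint torques, N m; "tool_pos": TCP position; "tcp_rot": TCP orientation; "ft_force": force on the tool from outside, world axes, zero at the start; "wrist_torque": the same for the moment, N m; "finger_gap": finger opening in mm.
Only numpy, scipy, OpenCV 4.12 (cv2) and the standard library are available. Lean on these libraries where they do the work, as an engineer would, in place of code of your own. Each camera call takes 0.05 s, during which the arm holds its last target.

## Working session

There is one attempt and no reset: what is moved stays moved. The work goes in short steps, Python scripts to look and compute and a shell command to move; the robot and the scene stay as the last step left them, time stands still between calls to the robot, and variables do not carry over. Pictures are saved under pics/ and viewed, and the job is handed in when it is done.

```bash
mkdir -p pics; ls; python3 - <<'E'
from bench import sensors, viewer, job
import cv2
print(sensors.sense())
for n in ["top","side","wrist"]:
    s=viewer.snapshot(n); cv2.imwrite(f"pics/{n}0.png",s["frame"]); print(n,s["fx"],s["cx"],s["cy"],s["view"].round(3).tolist() if hasattr(s["view"],'round') else s["view"])
E
```

```text
pics
{'time': 0.0, 'joint_pos': array([ 7.07948631e+01,  7.51727655e+00,  8.53298676e+01,  2.22058890e-04,
        8.72587071e+01, -4.89355592e+00]), 'qd': array([-0.00332924,  0.07475856, -0.10855495,  0.01797339, -0.03869316,
        0.00048837]), 'joint_efforts': array([-2.43262721e-04, -5.69397354e+01, -5.00547874e+01, -3.47461182e-04,
        1.45920928e-02, -9.57795123e-06]), 'tool_pos': array([148.12109614, 580.87351752, 230.21615699]), 'tcp_rot': array([-1.79894554e+02, -9.25059719e-03,  1.65688400e+02]), 'ft_force': array([-0.06879719, -0.16531031,  0.27185455]), 'wrist_torque': array([-0.06508554, -0.00431913,  0.00707431]), 'finger_gap': 85.14559952456393}
top 443.4705539903125 324.44197342142377 201.45261810176575 [[0.03, -1.0, -0.01, -110.677], [-0.997, -0.029, -0.075, 449.733], [0.075, 0.012, -0.997, 1376.04], [0.0, 0.0, 0.0, 1.0]]
side 406.68450823509363 319.57099950550753 197.6239181315439 [[0.978, -0.209, 0.002, -439.953], [-0.148, -0.698, -0.7, 11.793], [0.148, 0.684, -0.714, 1342.794], [0.0, 0.0, 0.0, 1.0]]
wrist 326.6887495002148 319.511549227273 200.5924376354142 [[0.248, 0.969, -0.002, -599.83], [0.926, -0.236, 0.295, -37.574], [0.285, -0.075, -0.956, 380.914], [0.0, 0.0, 0.0, 1.0]]
```

View pics/top0.png

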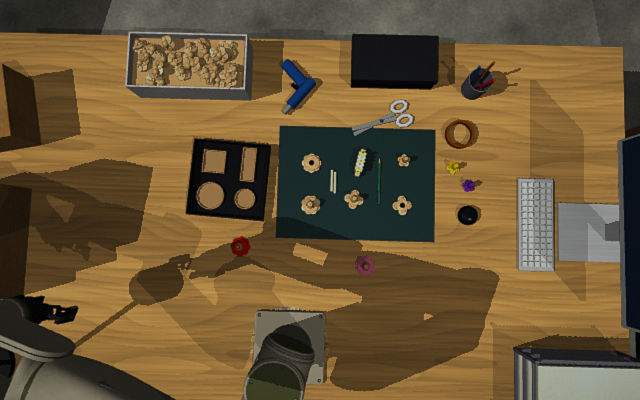

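View pics/side0.png

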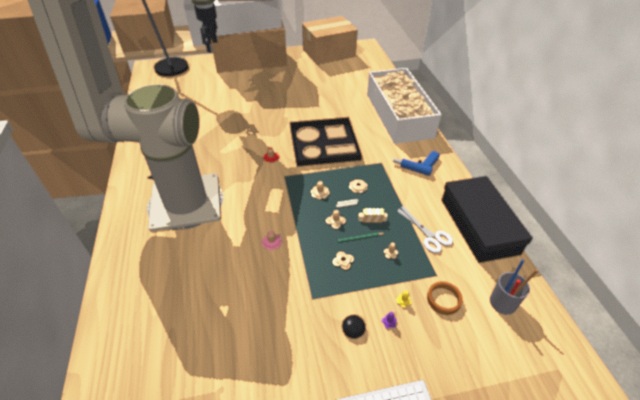

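View pics/wrist0.png

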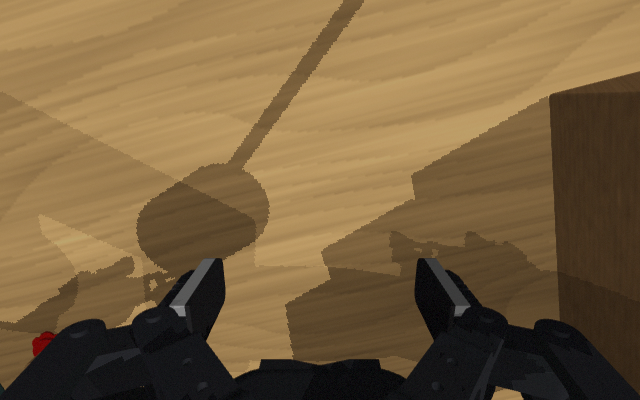

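```bash
cat > h.py <<'E'
import numpy as np, cv2
from bench import sensors, viewer
def world(s,u,v,z=None):
    """pixel arrays -> world; with z: intersect plane z, else use depth"""
    V=np.array(s["view"]); R=V[:3,:3]; t=V[:3,3]
    d=np.array([(u-s["cx"])/s["fx"],(v-s["cy"])/s["fy"],1.0])
    c=-R.T@t; r=R.T@d
    if z is None:
        return c+r*float(s["z_map"][int(round(v)),int(round(u))])
    return c+r*(z-c[2])/r[2]
def crop(s,u0,v0,u1,v1,k,name):
    im=cv2.resize(s["frame"][v0:v1,u0:u1],None,fx=k,fy=k,interpolation=cv2.INTER_CUBIC)
    for u in range((u0+9)//10*10,u1,10):
        cv2.putText(im,str(u),(int((u-u0+.5)*k),8),0,.3,(0,255,255)); cv2.line(im,(int((u-u0+.5)*k),10),(int((u-u0+.5)*k),14),(0,255,255))
    for v in range((v0+9)//10*10,v1,10):
        cv2.putText(im,str(v),(0,int((v-v0+.5)*k)),0,.3,(0,255,255))
    cv2.imwrite(f"pics/{name}.png",im)
def pix(s,p):
    V=np.array(s["view"]); c=V[:3,:3]@np.array(p,float)+V[:3,3]
    return s["fx"]*c[0]/c[2]+s["cx"],s["fy"]*c[1]/c[2]+s["cy"]
E
python3 - <<'E'
from h import *
import pickle
s=viewer.snapshot("top"); pickle.dump(s,open("top.pkl","wb"))
crop(s,285,140,435,225,5,"topA"); crop(s,180,130,285,225,6,"topB")
E
```

```text
(no output)
```

View pics/topA.png

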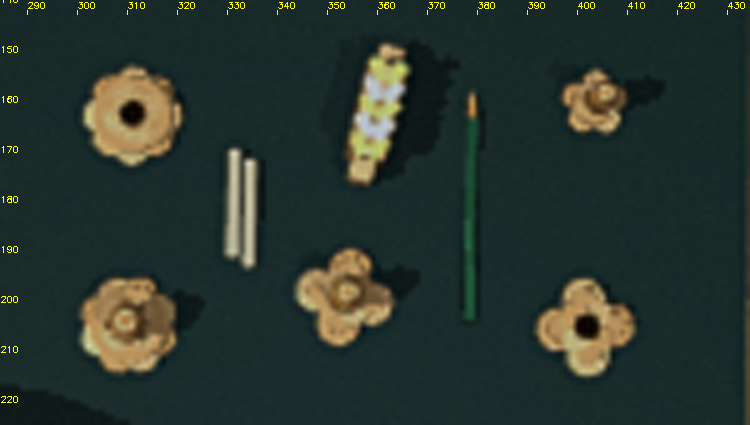

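View pics/topB.png

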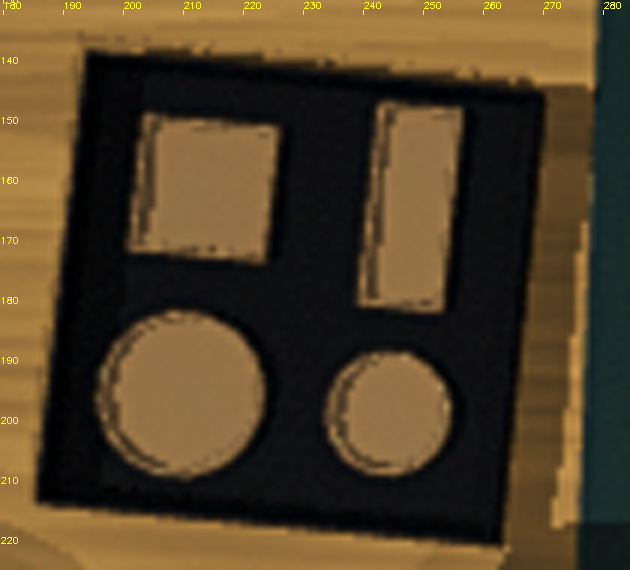

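```bash
python3 - <<'E'
from h import *
import pickle
s=pickle.load(open("top.pkl","rb"))
f=s["frame"].astype(int)
# height map
V=np.array(s["view"]);R=V[:3,:3];t=V[:3,3]
vv,uu=np.mgrid[0:400,0:640]
Z=s["z_map"]; P=np.stack([(uu-s["cx"])/s["fx"]*Z,(vv-s["cy"])/s["fy"]*Z,Z],-1)-t
W=P@R
print("mat z", np.median(W[225:235,300:420,2]), W[225:235,300:420,2].std())
m=((f[...,2]-f[...,0]>35)|(f.sum(2)>330))
m[:143]=0;m[222:]=0;m[:,:290]=0;m[:,425:]=0
n,l,st,c=cv2.connectedComponentsWithStats(m.astype(np.uint8))
for i in range(1,n):
    if st[i,4]<40: continue
    k=l==i; w=W[k]
    print(st[i],c[i].round(1),"plane13",world(s,*c[i],13)[:2].round(1),"zmax",np.percentile(w[:,2],[5,50,99]).round(1))
    hi=w[w[:,2]>30]
    if len(hi): print("   high pts",len(hi),((hi.min(0)+hi.max(0))/2).round(1),hi.mean(0).round(1))
E
```

```text
mat z 1.5471819297604055 99.01649598868845
[354 149  13  28 203] [359.9 162. ] plane13 [ 581.3 -206. ] zmax [19.8 38.9 47.8]
   high pts 158 [ 482.8 -168.8  717.5] [ 577.6 -204.5   48.8]
[302 153  19  20 250] [311.  162.7] plane13 [574.9 -51.3] zmax [ 3.  10.3 18.9]
   high pts 1 [ 348.8 -114.9 1404.7] [ 348.8 -114.9 1404.7]
[398 154  12  12 107] [403.4 160.2] plane13 [ 590.9 -343.4] zmax [ 3.5 12.1 51.5]
   high pts 28 [ 591.8 -344.4   42.1] [ 591.  -343.2   43.1]
[330 170   6  23  91] [332.8 181.5] plane13 [ 516.8 -122. ] zmax [ 4.   8.3 14.5]
[345 190  18  19 224] [353.4 199. ] plane13 [ 463.4 -188.5] zmax [ 3.6 11.  50.4]
   high pts 41 [ 464.3 -188.6   43. ] [ 463.2 -188.5   43.5]
[301 196  19  18 272] [310.2 204.5] plane13 [442.1 -53. ] zmax [ 2.8 11.1 50.5]
   high pts 45 [442.  -53.6  43.8] [441.6 -53.7  43.5]
[392 196  20  19 208] [401.6 205. ] plane13 [ 448.7 -340.1] zmax [ 3.3 10.  18.4]
```

```bash
python3 - <<'E'
from h import *
import pickle
s=pickle.load(open("top.pkl","rb"))
V=np.array(s["view"]);R=V[:3,:3];t=V[:3,3]
f=s["frame"].astype(int)
def rect(m,z,name):
    m=m.astype(np.uint8); cs,_=cv2.findContours(m,cv2.RETR_EXTERNAL,cv2.CHAIN_APPROX_NONE)
    c=max(cs,key=cv2.contourArea)[:,0,:]
    w=np.array([world(s,u,v,z)[:2] for u,v in c],np.float32)
    r=cv2.minAreaRect(w); C=cv2.minEnclosingCircle(w)
    M=np.argwhere(m)[:,::-1]; cen=np.mean([world(s,u,v,z)[:2] for u,v in M],0)
    print(name,"rect",np.round(r[0],1),np.round(r[1],1),round(r[2],1),"circ",np.round(C[0],1),round(C[1],1),"cent",cen.round(1))
# wheat: depth-based high points
vv,uu=np.mgrid[0:400,0:640];Z=s["z_map"]
W=(np.stack([(uu-s["cx"])/s["fx"]*Z,(vv-s["cy"])/s["fy"]*Z,Z],-1)-t)@R
k=np.zeros((400,640),bool);k[145:182,346:372]=1;k&=(W[...,2]>32)&(W[...,2]<60)
w=W[k][:,:2].astype(np.float32);print(len(w),cv2.minAreaRect(w),np.median(w,0),w.mean(0)); e=np.linalg.eigh(np.cov(w.T));print("ax",e[1][:,1],np.degrees(np.arctan2(*e[1][::-1,1])))
k=(f[...,2]-f[...,0]>35); 
for n,(u0,v0,u1,v1) in dict(square=(198,146,230,178),long=(235,143,260,186),round=(192,180,228,212),small=(230,185,258,212)).items():
    m=np.zeros((400,640),bool);m[v0:v1,u0:u1]=k[v0:v1,u0:u1];rect(m,9,n)
b=(f.max(2)<40); m=np.zeros_like(b);m[136:223,183:273]=b[136:223,183:273]
rect(cv2.morphologyEx(m.astype(np.uint8),cv2.MORPH_OPEN,np.ones((3,3))),30,"box")
E
```

```text
156 ((576.1610107421875, -204.5380096435547), (24.14462661743164, 70.38314819335938), 77.82503509521484) [ 579.63855 -204.63208] [ 578.859   -205.10124]
ax [-0.97447819  0.22448221] 167.027567853598
square rect [572.6 259.6] [73.  72.6] 86.2 circ [572.4 259.8] 49.6 cent [572.5 259.5]
long rect [565.7 149.8] [ 44.5 108.6] 86.4 circ [565.9 149.3] 57.1 cent [566.2 149.4]
round rect [462.2 266.2] [86.1 84.7] 65.4 circ [462.4 266.5] 44.0 cent [462.7 266.4]
small rect [455.4 157.2] [60.3 63.5] 1.7 circ [455.8 156.8] 32.9 cent [455.6 156.4]
box rect [514.5 205. ] [243.6 239. ] 86.4 circ [512.9 203.6] 167.6 cent [513.2 201. ]
```

```bash
python3 -m pendant '[16,-34,5,0,85,16,-34,5,0,85,16,-34,5,0,85,16,-34,5,0,60,16,-34,0,0,60,16,-34,0,0,60,16,-34,0,0,60,16,-34,0,0,60,16,-34,0,0,60,16,-34,0,0,60,16,-34,0,0,60,16,-34,0,0,60]' 40
```

```text
time: 1.2
tool_pos: [338.9, 158.6, 244.6]
tcp_rot: [-179.6, -0.0, 166.4]
ft_force: [0.6, 0.3, -0.0]
finger_gap: 60.1
```

```bash
python3 -m pendant '[17,-35,0,0,55,17,-35,0,0,55,17,-35,0,0,55,17,-35,0,0,55,17,-35,0,0,55,17,-35,0,0,55,0,0,0,0,55,0,0,0,0,55]'; python3 - <<'E'
from h import *
s=viewer.snapshot("wrist"); cv2.imwrite("pics/w1.png",s["frame"]); st=sensors.sense();print(st["tool_pos"],st["tcp_rot"],st["joint_pos"])
import pickle;pickle.dump(s,open("w1.pkl","wb"))
for n,p in dict(round=(441.7,-53.6,46),sq=(463.4,-188.5,46),wheat=(578,-204.8,39)).items(): print(n,np.round(pix(s,p),1))
E
```

```text
time: 1.87
tool_pos: [444.0, -70.8, 244.5]
tcp_rot: [-179.6, 0.2, 165.9]
ft_force: [-0.7, 0.4, 0.0]
finger_gap: 55.1
[443.94913531 -70.54443205 244.50497434] [-179.5242368     0.22834216  165.98526361] [-15.1844954  -17.00895656 107.02611357  -0.47100719  89.74484432
 -91.16769167]
round [335.4 167.5]
sq [222. 215.]
wheat [241.7 300.5]
```

View pics/w1.png

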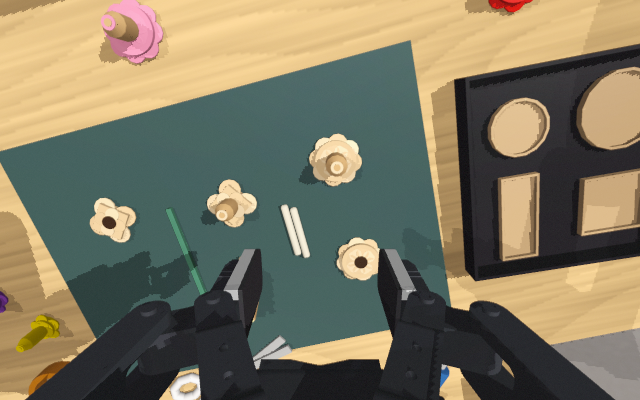

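```bash
python3 - <<'E'
from h import *
import pickle
s=pickle.load(open("w1.pkl","rb")); crop(s,190,125,370,250,4,"w1c")
print(world(s,338,168,46),world(s,222,214,46))
E
```

```text
[442.88150129 -51.05611325  46.        ] [ 462.31552853 -188.13794673   46.        ]
```

View pics/w1c.png

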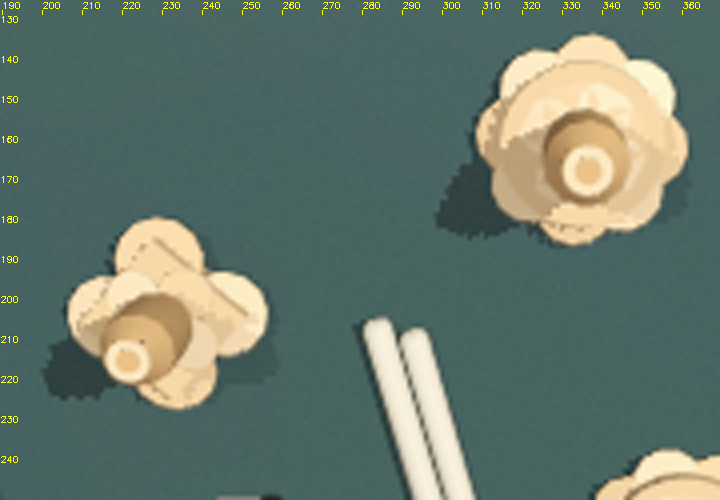

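```bash
python3 - <<'E'
from h import *
import pickle
s=pickle.load(open("w1.pkl","rb"))
print(world(s,334.5,167.5,46),world(s,220,214.5,46))
a=[world(s,u,v,10)[:2] for u,v in [(228,190),(232,219),(211,203),(246,203.5)]]
for p,q in [(0,1),(2,3)]: d=a[q]-a[p];print(np.hypot(*d),np.degrees(np.arctan2(d[1],d[0]))%90)
s=pickle.load(open("top.pkl","rb"))
a=[world(s,u,v,13)[:2] for u,v in [(353,192.5),(351,205.5),(346,197.5),(359.5,201)]]
for p,q in [(0,1),(2,3)]: d=a[q]-a[p];print(np.hypot(*d),np.degrees(np.arctan2(d[1],d[0]))%90)
E
```

```text
[441.45635454 -54.53915052  46.        ] [ 462.33812544 -190.50110298   46.        ]
37.231250462745706 78.72848625153631
42.66955659508716 75.18532471860102
41.540223706131655 82.71651529428024
43.8210183250861 77.04253745605763
```

```bash
python3 -m pendant '[-1,8,-30,0,50,-1,8,-34,0,50,0,0,-36,0,50,0,0,-36,0,50,0,0,-30,0,50,0,0,-15,0,50,0,0,-8,0,50,0,0,0,0,50,0,0,0,0,50]'
```

```text
time: 2.67
tool_pos: [439.3, -43.6, 52.1]
tcp_rot: [-179.6, 0.7, 166.7]
ft_force: [0.7, 0.2, 0.3]
finger_gap: 49.9
```

```bash
python3 -m pendant '[2,-5,0,0,50,0,-5,0,0,50,0,0,-9,0,50,0,0,-9,0,50,0,0,-9,0,50,0,0,-6,0,50,0,0,0,0,50,0,0,0,0,50]'; python3 - <<'E'
from h import *
s=viewer.snapshot("wrist"); cv2.imwrite("pics/w2.png",s["frame"]); print(sensors.sense()["tool_pos"])
E
```

```text
time: 3.33
tool_pos: [446.7, -55.5, 22.0]
tcp_rot: [-179.6, 1.3, 166.7]
ft_force: [-0.2, 0.1, -0.3]
finger_gap: 49.8
[446.46922487 -55.45867308  21.9709361 ]
```

View pics/w2.png

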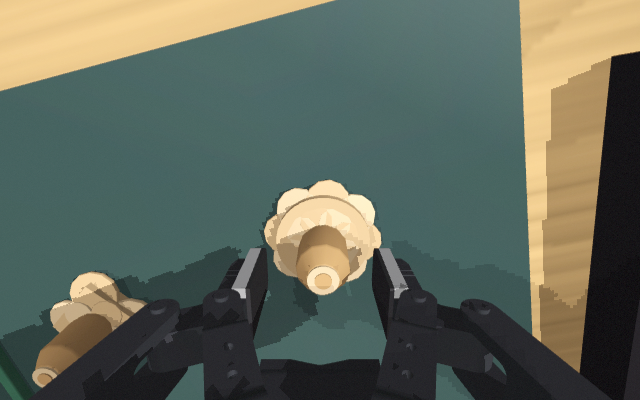

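```bash
python3 -m pendant '[-4,1,-3,0,50,0,0,-3,0,50,0,0,0,0,20,0,0,0,0,10,0,0,0,0,10,0,0,0,0,10,0,0,0,0,10,0,0,0,0,10]' 40
```

```text
time: 4.05
tool_pos: [442.7, -54.3, 16.3]
tcp_rot: [-179.6, 1.4, 166.7]
ft_force: [-0.5, 0.8, -0.1]
finger_gap: 22.6
```

```bash
python3 -m pendant '[0,0,0,0,10,0,0,5,0,10,0,0,10,0,10,0,0,20,0,10,0,0,25,0,10,0,0,25,0,10,0,0,10,0,10,0,0,0,0,10]'; python3 - <<'E'
from h import *
s=viewer.snapshot("wrist"); cv2.imwrite("pics/w3.png",s["frame"]); print(sensors.sense())
E
```

```text
time: 4.72
tool_pos: [440.4, -53.8, 118.3]
tcp_rot: [-179.6, 1.2, 166.7]
ft_force: [-0.2, -0.1, -1.4]
finger_gap: 23.1
{'time': 4.7667, 'joint_pos': array([-13.2952005 , -13.89209039, 117.93286371,  -0.36498906,
        74.73476339, -89.90950074]), 'qd': array([-0.01972621,  1.72654433,  1.78169592,  0.02685966, -1.87037054,
        0.05030689]), 'joint_efforts': array([ 2.21516029e-02, -3.41269112e+01, -4.56224871e+01, -5.24094491e-02,
        4.13380070e-01, -1.89097242e-03]), 'tool_pos': array([440.5363868 , -53.79298259, 117.67266262]), 'tcp_rot': array([-179.64776918,    1.22472417,  166.71039979]), 'ft_force': array([ 1.31796181, -1.22328963,  0.30288211]), 'wrist_torque': array([ 0.02266932,  0.04695166, -0.00021814]), 'finger_gap': 22.518071886610805}
```

View pics/w3.png

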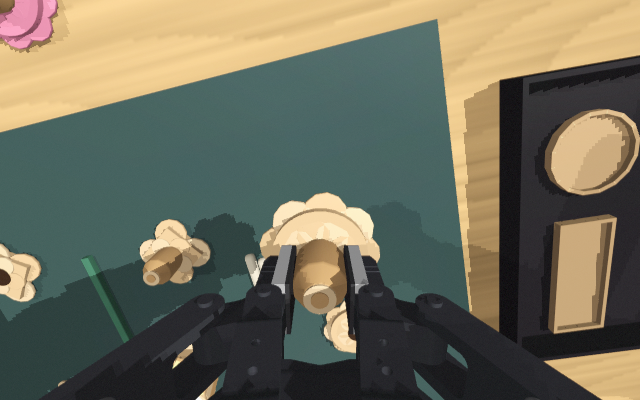

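```bash
python3 -m pendant '[2,10,0,0,10,2,25,0,0,10,3,34,0,0,10,3,36,0,0,10,3,36,0,0,10,3,36,0,0,10,3,36,0,0,10,3,34,0,0,10,0,25,0,0,10,0,12,0,0,10,0,5,0,0,10,0,0,0,0,10]'
```

```text
time: 5.77
tool_pos: [451.1, 253.7, 104.7]
tcp_rot: [-179.2, 0.3, 166.4]
ft_force: [-0.3, -0.1, -0.6]
finger_gap: 22.3
```

```bash
python3 -m pendant '[6,6,0,0,10,5,6,0,0,10,0,0,-10,0,10,0,0,-15,0,10,0,0,-15,0,10,0,0,-10,0,10,0,0,-5,0,10,0,0,0,0,10,0,0,0,0,10]'; python3 - <<'E'
from h import *
s=viewer.snapshot("wrist"); cv2.imwrite("pics/w4.png",s["frame"]); st=sensors.sense();print(st["tool_pos"],st["tcp_rot"])
s=viewer.snapshot("top"); crop(s,180,130,285,225,6,"t4")
E
```

```text
time: 6.52
tool_pos: [463.7, 261.1, 43.0]
tcp_rot: [-179.0, 0.2, 166.0]
ft_force: [-0.4, 0.9, -0.4]
finger_gap: 22.5
[463.65319502 261.11799751  43.06636418] [-179.03599048    0.22294094  166.0280934 ]
```

View pics/w4.png

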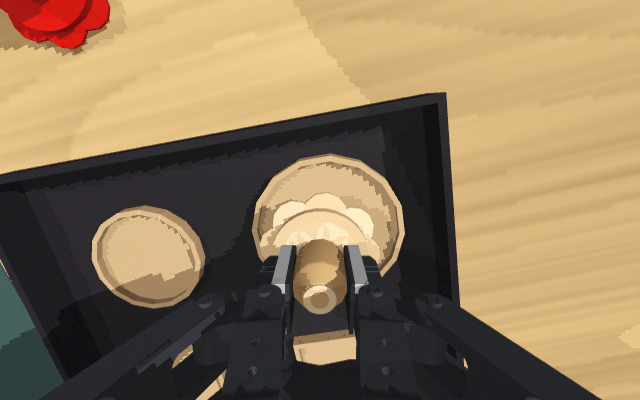

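View pics/t4.png

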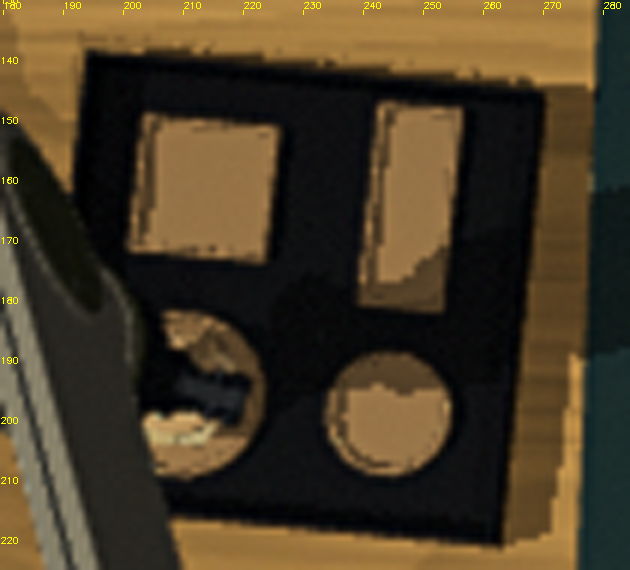

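```bash
python3 - <<'E'
from h import *
s=viewer.snapshot("wrist")
a,b=world(s,252,226,12),world(s,405,228,12);c=world(s,326,153,12)
print(a,b,c,np.linalg.norm(a-b))
p=np.array([a,b,c])[:,:2]
A=np.c_[2*p,np.ones(3)];x=np.linalg.solve(A,(p**2).sum(1));print(x[:2],np.sqrt(x[2]+x[:2]@x[:2]))
print("bud",world(s,320,300,43+30))
E
```

```text
[448.5373591  225.38134356  12.        ] [470.44849615 310.56299651  12.        ] [417.74487568 276.78429369  12.        ] 87.9546015011325
[460.78169491 267.64066254] 43.997429466245805
bud [465.35924905 262.56647731  73.        ]
```

```bash
python3 -m pendant '[-1,3,0,0,10,0,3,0,0,10,0,0,-5,0,10,0,0,-5,0,10,0,0,-4,0,10,0,0,-2,0,10,0,0,0,0,10]'
```

```text
time: 7.25
tool_pos: [465.1, 269.8, 29.3]
tcp_rot: [-179.3, 0.5, 166.1]
ft_force: [-0.2, 0.1, -0.7]
finger_gap: 22.2
```

```bash
python3 -m pendant '[-2,-2,0,0,10,0,0,-2,0,10,0,0,-1,0,10,0,0,-1,0,10,0,0,0,0,10]'; python3 -m pendant '[0,0,-1,0,10]';python3 -m pendant '[0,0,-1,0,10]'
```

```text
time: 7.67
tool_pos: [462.3, 267.2, 24.3]
tcp_rot: [-179.3, 0.5, 166.1]
ft_force: [-1.0, -0.3, -0.4]
finger_gap: 22.6
time: 7.75
tool_pos: [462.5, 267.3, 23.5]
tcp_rot: [-179.3, 0.5, 166.1]
ft_force: [0.4, -0.8, -0.8]
finger_gap: 22.3
time: 7.83
tool_pos: [462.4, 267.3, 22.9]
tcp_rot: [-179.3, 0.5, 166.1]
ft_force: [-8.3, -3.1, 14.9]
finger_gap: 22.3
```

```bash
python3 -m pendant '[0,0,0,0,30,0,0,0,0,36,0,0,0,0,40,0,0,0,0,45,0,0,3,0,45,0,0,10,0,45,0,0,25,0,45,0,0,35,0,45,0,0,35,0,45,0,0,20,0,45]'; python3 - <<'E'
from h import *
s=viewer.snapshot("wrist"); cv2.imwrite("pics/w5.png",s["frame"]); st=sensors.sense();print(st["tool_pos"],st["tcp_rot"])
E
```

```text
time: 8.67
tool_pos: [456.7, 264.5, 151.5]
tcp_rot: [-178.8, -0.1, 166.1]
ft_force: [0.8, -0.4, 0.2]
finger_gap: 45.2
[458.75520475 265.49310721 155.58185587] [-1.79004420e+02  1.71560143e-01  1.66083106e+02]
```

View pics/w5.png

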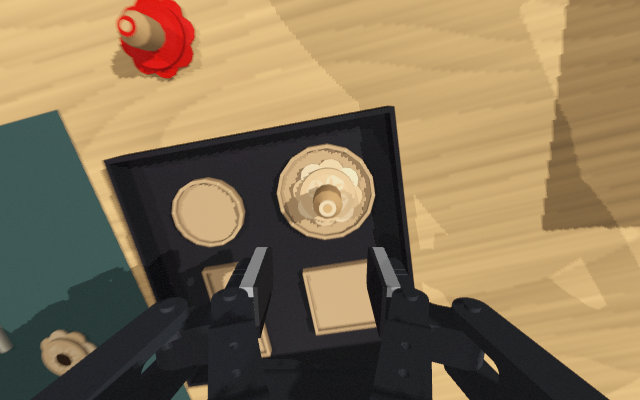

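```bash
python3 -m pendant '[0,-15,0,0,45,0,-34,0,0,45,0,-40,0,0,45,0,-40,0,0,45,0,-40,0,0,45,0,-40,0,0,45,0,-40,0,0,45,0,-40,0,0,45,0,-40,0,0,45,0,-40,0,0,45,0,-34,0,0,45,0,-20,0,0,45]';python3 -m pendant '[0,-10,0,0,45,0,0,0,0,45,0,0,0,0,45]'
```

```text
time: 9.72
tool_pos: [459.1, -169.1, 171.8]
tcp_rot: [-179.5, 1.4, 166.7]
ft_force: [-0.2, 0.5, 0.1]
finger_gap: 44.8
time: 9.97
tool_pos: [458.3, -185.2, 173.7]
tcp_rot: [-179.4, 1.6, 166.3]
ft_force: [0.1, 0.7, -0.4]
finger_gap: 45.3
```

Now descend towards (463,-189.5).

```bash
python3 -m pendant '[2,-2,-15,0,45,2,-2,-30,0,45,0,0,-35,0,45,0,0,-25,0,45,0,0,-10,0,45,0,0,0,0,45,0,0,0,0,45]';python3 - <<'E'
from h import *
s=viewer.snapshot("wrist"); crop(s,180,150,440,350,3,"w6"); st=sensors.sense();print(st["tool_pos"],st["tcp_rot"]);print(pix(s,(463,-189.5,46)),world(s,320,300,46))
E
```

```text
time: 10.55
tool_pos: [465.3, -183.1, 60.1]
tcp_rot: [-179.4, 2.0, 166.6]
ft_force: [0.2, 0.2, 1.6]
finger_gap: 45.1
[ 465.509152   -183.17362044   60.4892723 ] [-179.43504588    2.03673124  166.64219784]
(np.float64(305.4287101434398), np.float64(247.60025037043516)) [ 496.64522864 -189.58466268   46.        ]
```

View pics/w6.png

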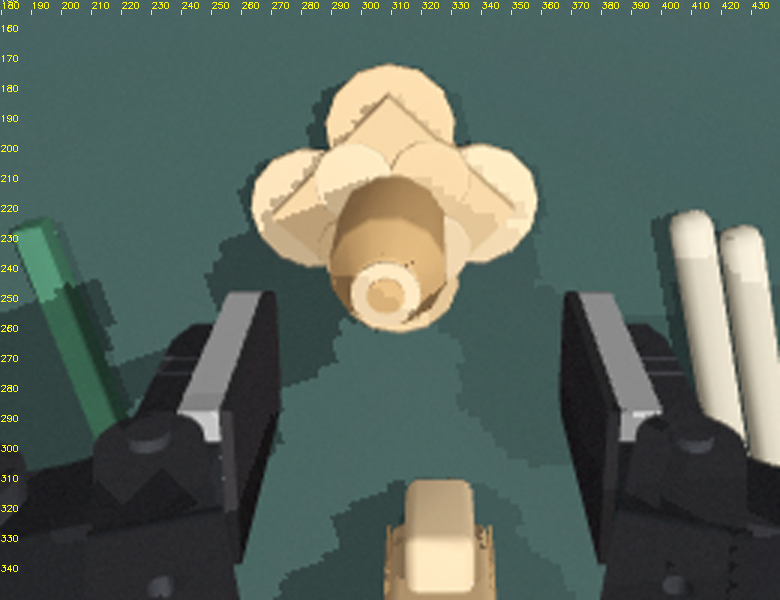

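```bash
python3 -m pendant '[-1,-3,0,0,45,-1,-3,-5,0,45,0,0,-12,0,45,0,0,-12,0,45,0,0,-9,0,45,0,0,-2,0,45,0,0,0,0,45]'
```

```text
time: 11.18
tool_pos: [468.8, -192.6, 24.9]
tcp_rot: [-179.2, 2.8, 166.7]
ft_force: [0.1, -0.4, 0.0]
finger_gap: 45.2
```

```bash
python3 -m pendant '[-4,2,-3,0,45,-2,1,-3,0,45,0,0,-2,0,45,0,0,0,0,20,0,0,0,0,10,0,0,0,0,10,0,0,0,0,10,0,0,0,0,10,0,0,0,0,10]' 40
```

```text
time: 11.93
tool_pos: [462.9, -189.8, 17.5]
tcp_rot: [-179.2, 2.9, 166.7]
ft_force: [0.2, 0.1, -0.5]
finger_gap: 19.7
```

```bash
python3 -m pendant '[0,0,5,0,10,0,0,10,0,10,0,0,25,0,10,0,0,35,0,10,0,0,25,0,10,0,0,5,0,10,0,0,0,0,10]'; python3 - <<'E'
from h import *
s=viewer.snapshot("wrist"); cv2.imwrite("pics/w7.png",s["frame"]); st=sensors.sense();print(st["tool_pos"],st["tcp_rot"],st["finger_gap"])
E
```

```text
time: 12.52
tool_pos: [460.6, -188.5, 129.1]
tcp_rot: [-179.3, 2.7, 166.7]
ft_force: [-0.3, 0.2, -0.4]
finger_gap: 20.3
[ 460.76393299 -188.56291377  128.79857904] [-179.25240561    2.74369606  166.65215788] 20.337913590798244
```

View pics/w7.png

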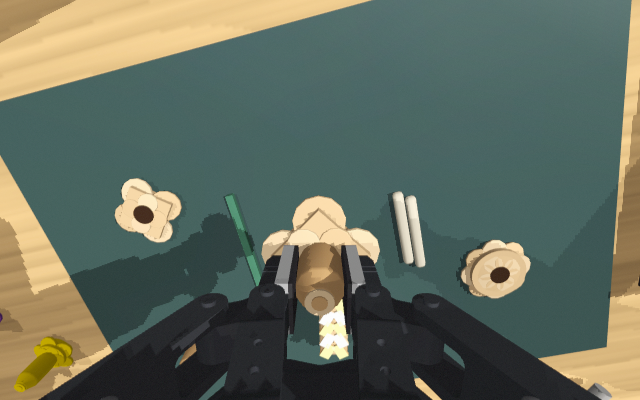

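```bash
python3 -m pendant '[4,16,0,-0.1,10,8,32,0,-0.1,10,10,38,0,-0.1,10,10,38,0,-0.1,10,10,38,0,-0.1,10,10,38,0,-0.1,10,10,38,0,0,10,10,38,0,0,10,10,38,0,0,10,10,38,0,0,10,10,34,0,0,10,5,20,0,0,10]';python3 -m pendant '[0,10,0,0,10,0,0,0,0,10,0,0,0,0,10]'
```

```text
time: 13.57
tool_pos: [556.2, 223.1, 110.0]
tcp_rot: [-178.2, 2.0, 131.3]
ft_force: [0.0, -0.3, -0.0]
finger_gap: 20.3
time: 13.82
tool_pos: [553.2, 237.3, 104.2]
tcp_rot: [-177.8, 1.8, 131.7]
ft_force: [0.7, -0.3, -0.2]
finger_gap: 20.1
```

```bash
python3 -m pendant '[8,8,0,0,10,8,8,0,0,10,2,4,0,0,10,0,0,-10,0,10,0,0,-15,0,10,0,0,-15,0,10,0,0,-8,0,10,0,0,0,0,10,0,0,0,0,10]'; python3 - <<'E'
from h import *
from scipy.spatial.transform import Rotation as Ro
s=viewer.snapshot("wrist"); crop(s,190,120,460,320,3,"w8"); st=sensors.sense();print(st["tool_pos"],st["tcp_rot"])
Rg=Ro.from_euler('xyz',[-179.25,2.8,166.7],degrees=True);Rn=Ro.from_euler('xyz',st["tcp_rot"],degrees=True)
print("flower tilt", (Rn*Rg.inv()).apply([0,0,1]))
E
```

```text
time: 14.57
tool_pos: [567.8, 244.4, 48.5]
tcp_rot: [-177.3, 1.8, 131.2]
ft_force: [0.2, 0.1, -0.8]
finger_gap: 20.3
[567.70141475 244.31958363  48.51809867] [-177.24635633    1.78663163  131.15922798]
flower tilt [0.03794411 0.009654   0.99923323]
```

View pics/w8.png

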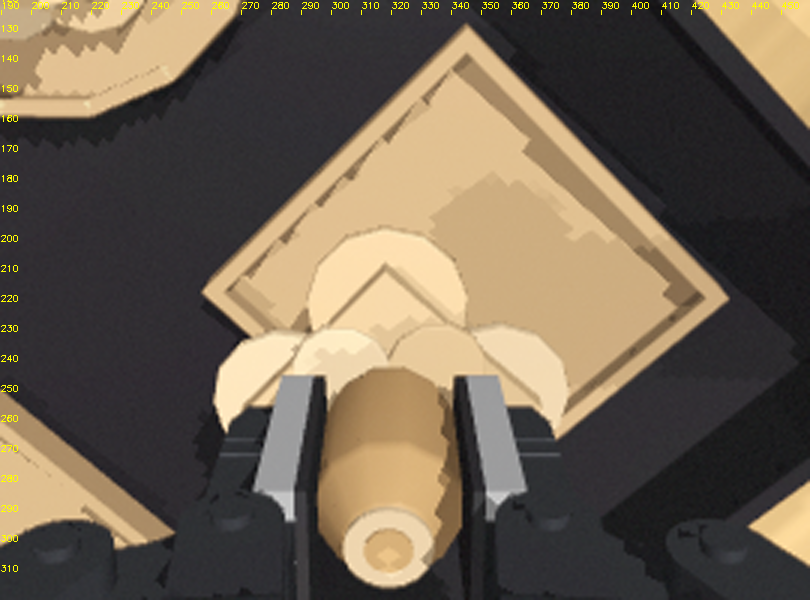

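```bash
python3 - <<'E'
from h import *
s=viewer.snapshot("wrist")
a,b,c=[world(s,*p,12) for p in [(342,128),(254.5,217),(429.5,220)]]
print(a,b,c,(b+c)/2,np.linalg.norm(a-b),np.linalg.norm(a-c),np.degrees(np.arctan2(*(a-b)[1::-1])))
E
python3 -m pendant '[2,5,0,0,10,2,6,0,0,10,0,2,0,0,10,0,0,0,0,10,0,0,0,0,10]'
```

```text
[535.59134929 297.01068099  12.        ] [531.63250108 224.68738232  12.        ] [608.52516547 291.72277284  12.        ] [570.07883327 258.20507758  12.        ] 72.43156776984944 73.12525907907721 86.86685810229295
time: 15.08
tool_pos: [575.0, 260.4, 53.1]
tcp_rot: [-177.6, 1.9, 131.2]
ft_force: [0.5, 0.6, -0.5]
finger_gap: 20.2
```

```bash
python3 -m pendant '[-3,-1,-4,0,10,0,0,-6,0,10,0,0,-6,0,10,0,0,-5,0,10,0,0,-2,0,10,0,0,0,0,10,0,0,0,0,10]'
```

```text
time: 15.67
tool_pos: [570.8, 259.2, 26.7]
tcp_rot: [-177.6, 1.9, 131.2]
ft_force: [-0.1, 0.4, -0.3]
finger_gap: 20.5
```

```bash
python3 - <<'E'
from h import *
s=viewer.snapshot("wrist"); crop(s,190,120,460,320,3,"w9")
E
python3 -m pendant '[0,0,-1,0,10]';python3 -m pendant '[0,0,-1,0,10]'
```

```text
time: 15.8
tool_pos: [571.1, 259.2, 26.0]
tcp_rot: [-177.6, 1.9, 131.2]
ft_force: [0.2, -0.3, -0.3]
finger_gap: 20.6
time: 15.88
tool_pos: [571.2, 259.2, 25.1]
tcp_rot: [-177.6, 1.9, 131.2]
ft_force: [-0.4, -1.0, -0.9]
finger_gap: 20.3
```

View pics/w9.png

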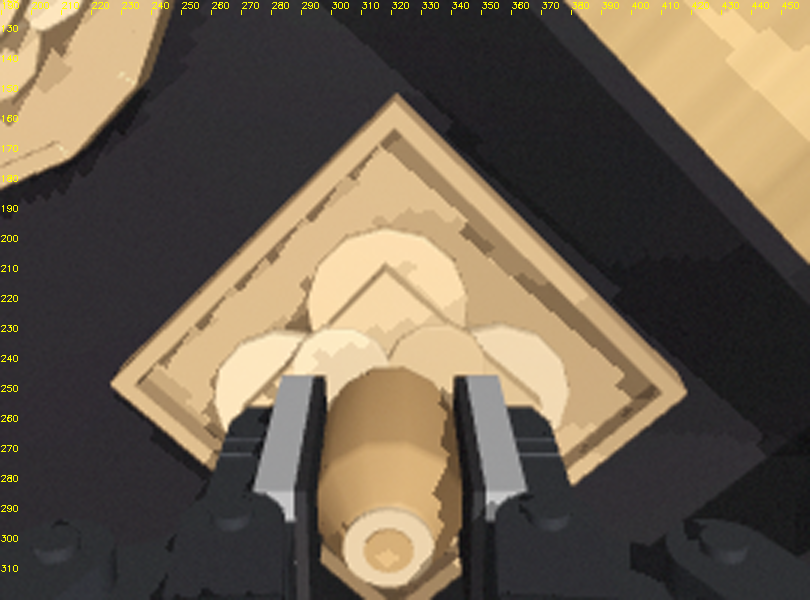

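```bash
python3 -m pendant '[0,0,-0.7,0,10]';python3 -m pendant '[0,0,-0.7,0,10]'
```

```text
time: 15.97
tool_pos: [571.3, 259.2, 24.7]
tcp_rot: [-177.6, 1.9, 131.2]
ft_force: [-3.7, -0.3, 6.5]
finger_gap: 20.4
time: 16.05
tool_pos: [571.5, 259.2, 24.7]
tcp_rot: [-177.6, 1.9, 131.2]
ft_force: [-3.3, -0.9, 6.7]
finger_gap: 20.6
```

Contact; release and rise.

```bash
python3 -m pendant '[0,0,0,0,24,0,0,0,0,28,0,0,0,0,36,0,0,0,0,42,0,0,3,0,42,0,0,10,0,42,0,0,25,0,42,0,0,35,0,42,0,0,35,0,42,0,0,20,0,42]'; python3 - <<'E'
from h import *
s=viewer.snapshot("wrist"); cv2.imwrite("pics/w10.png",s["frame"]); st=sensors.sense();print(st["tool_pos"],st["tcp_rot"])
E
```

```text
time: 16.88
tool_pos: [565.9, 257.1, 152.5]
tcp_rot: [-177.0, 1.7, 131.2]
ft_force: [0.1, 0.1, 0.5]
finger_gap: 41.9
[567.97033687 257.88182371 156.98447137] [-177.2714237     1.79615849  131.21185168]
```

View pics/w10.png

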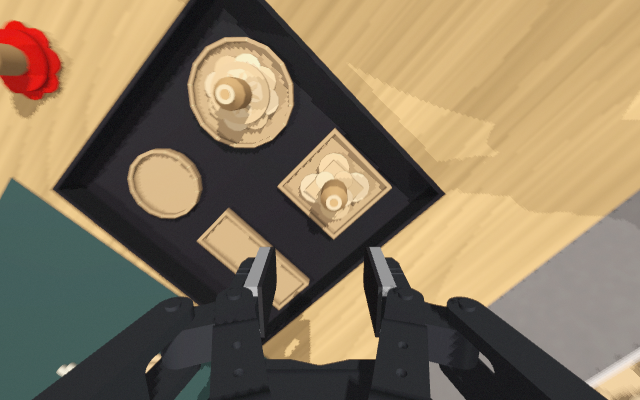

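```bash
python3 -m pendant '[0,-15,0,0.1,42,0,-32,0,0.1,42,0,-40,0,0.1,42,0,-40,0,0.1,42,0,-40,0,0.1,42,0,-40,0,0.1,42,0,-40,0,0,42,0,-40,0,0,42,0,-40,0,0,42,0,-40,0,0,42,2,-40,0,0,42,4,-40,0,0,42]';python3 -m pendant '[4,-40,0,0,42,4,-40,0,0,42,2,-30,0,0,42,2,-20,0,0,42,0,-10,0,0,42,0,0,0,0,42,0,0,0,0,42]'
```

```text
time: 17.93
tool_pos: [574.4, -196.2, 173.9]
tcp_rot: [-178.0, 2.7, 168.1]
ft_force: [0.9, -0.1, -0.2]
finger_gap: 42.1
time: 18.52
tool_pos: [583.9, -351.7, 178.4]
tcp_rot: [-177.8, 3.0, 167.6]
ft_force: [-0.4, -0.0, 0.0]
finger_gap: 41.8
```

```bash
python3 -m pendant '[3,4,-15,0,42,3,4,-30,0,42,0,0,-36,0,42,0,0,-26,0,42,0,0,-8,0,42,0,0,0,0,42,0,0,0,0,42]';python3 - <<'E'
from h import *
s=viewer.snapshot("wrist"); crop(s,180,150,440,350,3,"w11"); st=sensors.sense();print(st["tool_pos"],st["tcp_rot"]);print(pix(s,(591,-343.3,46)))
E
```

```text
time: 19.1
tool_pos: [592.6, -329.7, 58.5]
tcp_rot: [-177.9, 3.1, 168.2]
ft_force: [-0.1, 0.1, 0.2]
finger_gap: 42.5
[ 592.74888638 -329.76725735   58.95210093] [-177.9315953     3.1637138   168.20395312]
(np.float64(293.0331948034176), np.float64(251.5460528157665))
```

View pics/w11.png

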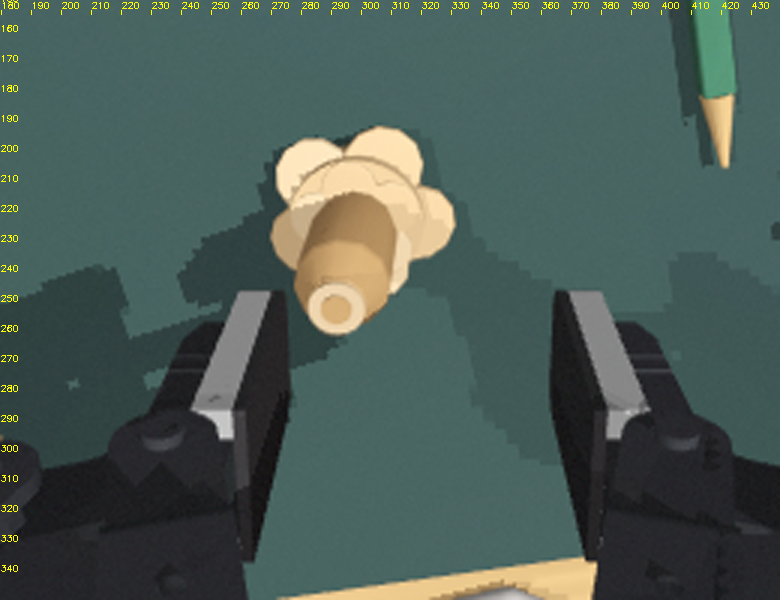

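```bash
python3 -m pendant '[0,-6,0,0,42,0,-6,0,0,42,0,-2,0,0,42,0,0,-6,0,42,0,0,-12,0,42,0,0,-12,0,42,0,0,-5,0,42,0,0,0,0,42,0,0,0,0,42]';python3 - <<'E'
from h import *
s=viewer.snapshot("wrist"); crop(s,180,150,440,350,3,"w12"); st=sensors.sense();print(st["tool_pos"],st["tcp_rot"])
print(world(s,320,280,46))
E
```

```text
time: 19.9
tool_pos: [596.9, -348.6, 28.7]
tcp_rot: [-177.7, 3.8, 168.2]
ft_force: [0.3, -0.3, 0.5]
finger_gap: 41.9
[ 596.66244937 -348.41315747   28.54762778] [-177.67016676    3.79987095  168.16793543]
[ 595.47242107 -346.55443573   46.        ]
```

View pics/w12.png

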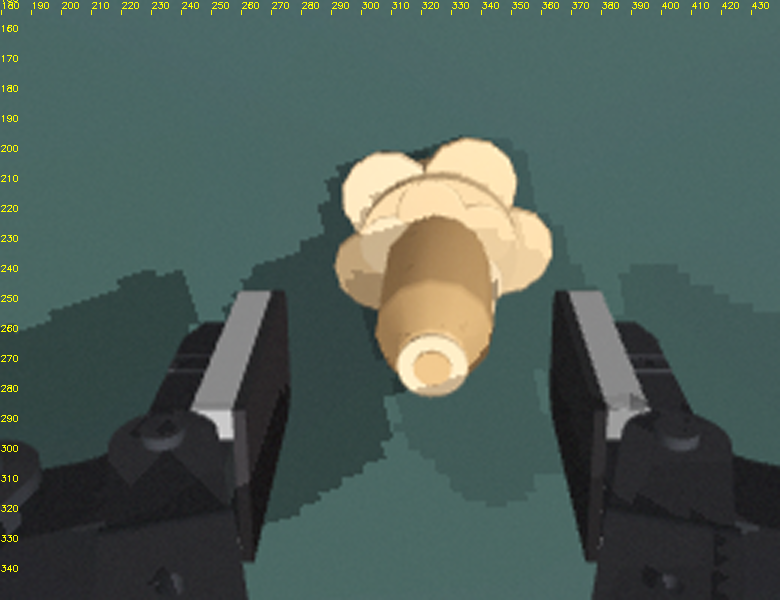

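```bash
python3 -m pendant '[-2,1,-4,0,42,-2,1,-4,0,42,-1,0,-3,0,42,0,0,0,0,42,0,0,0,0,20,0,0,0,0,8,0,0,0,0,8,0,0,0,0,8,0,0,0,0,8,0,0,0,0,8,0,0,0,0,8]' 40
```

```text
time: 20.87
tool_pos: [592.0, -346.2, 17.9]
tcp_rot: [-177.6, 3.9, 168.2]
ft_force: [-0.6, -0.1, -0.5]
finger_gap: 16.6
```

```bash
python3 -m pendant '[0,0,5,0,8,0,0,10,0,8,0,0,25,0,8,0,0,35,0,8,0,0,25,0,8,0,0,5,0,8,0,0,0,0,8]'; python3 - <<'E'
from h import *
s=viewer.snapshot("wrist"); cv2.imwrite("pics/w13.png",s["frame"]); st=sensors.sense();print(st["tool_pos"],st["tcp_rot"],st["finger_gap"])
E
```

```text
time: 21.45
tool_pos: [589.7, -344.7, 128.4]
tcp_rot: [-177.7, 3.7, 168.2]
ft_force: [-0.6, -0.0, -0.5]
finger_gap: 16.3
[ 589.86310264 -344.90156216  128.24177049] [-177.69976129    3.72820775  168.19546046] 16.40060125477505
```

View pics/w13.png

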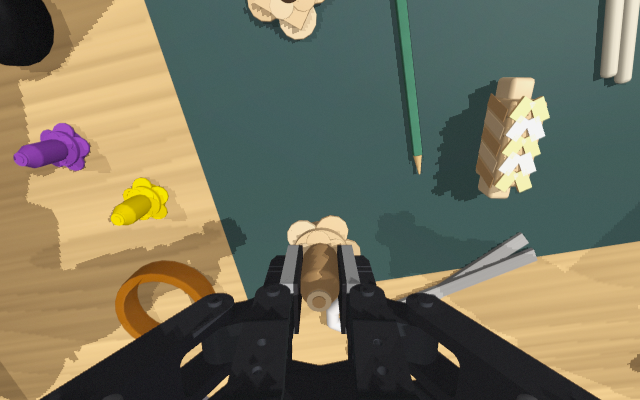

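```bash
python3 -m pendant '[-4,15,0,0,8,-9,32,0,0,8,-10,38,0,0,8,-10,38,0,0,8,-10,38,0,0,8,-10,38,0,0,8,-10,38,0,0,8,-10,38,0,0,8,-10,38,0,0,8,-10,38,0,0,8,-10,38,0,0,8,-10,38,0,0,8]';python3 -m pendant '[-8,32,0,0,8,-4,20,0,0,8,0,10,0,0,8,0,0,0,0,8,0,0,0,0,8]'
```

```text
time: 22.5
tool_pos: [458.6, 91.9, 108.3]
tcp_rot: [-177.6, 2.6, 167.5]
ft_force: [1.7, 1.1, -0.4]
finger_gap: 16.4
time: 22.92
tool_pos: [436.8, 163.1, 100.1]
tcp_rot: [-177.4, 1.9, 168.0]
ft_force: [0.3, -0.7, -0.4]
finger_gap: 16.4
```

```bash
python3 -m pendant '[7,-2,0,0,8,7,-3,0,0,8,3,-1,0,0,8,0,0,-10,0,8,0,0,-15,0,8,0,0,-15,0,8,0,0,-8,0,8,0,0,0,0,8,0,0,0,0,8]'; python3 - <<'E'
from h import *
s=viewer.snapshot("wrist"); crop(s,190,120,460,320,3,"w14"); st=sensors.sense();print(st["tool_pos"],st["tcp_rot"])
E
```

```text
time: 23.67
tool_pos: [457.1, 149.3, 46.1]
tcp_rot: [-177.2, 1.8, 167.5]
ft_force: [1.5, 0.6, 0.5]
finger_gap: 16.1
[456.94472938 149.28008355  46.15078623] [-177.24166224    1.77787699  167.48781821]
```

View pics/w14.png

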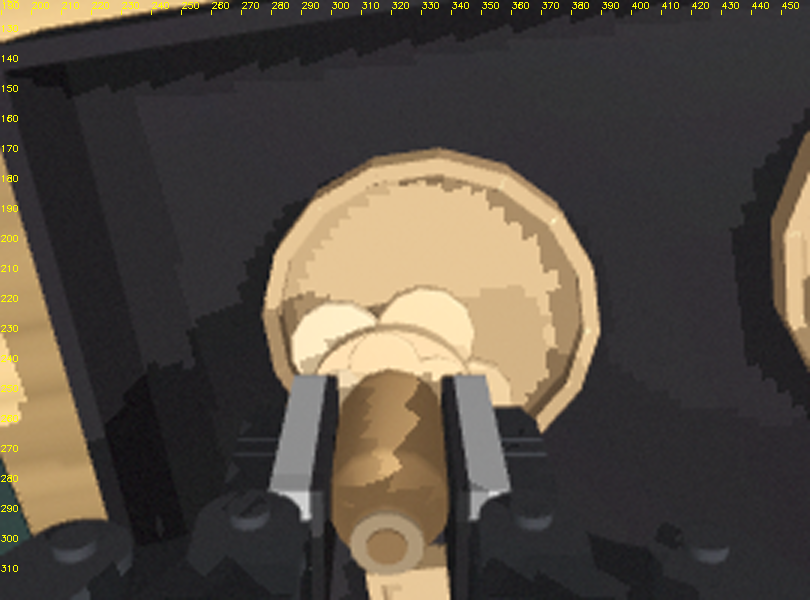

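```bash
python3 -m pendant '[-1,3,0,0,8,-1,3,0,0,8,0,0,-5,0,8,0,0,-6,0,8,0,0,-4,0,8,0,0,-2,0,8,0,0,0,0,8,0,0,0,0,8]'; python3 - <<'E'
from h import *
s=viewer.snapshot("wrist"); crop(s,190,120,460,320,3,"w15"); st=sensors.sense();print(st["tool_pos"],st["tcp_rot"])
E
```

```text
time: 24.38
tool_pos: [456.8, 156.9, 30.3]
tcp_rot: [-177.4, 2.0, 167.5]
ft_force: [0.3, -0.2, -0.1]
finger_gap: 16.3
[456.74549556 156.82895626  30.28254338] [-177.37742643    2.02916031  167.5202776 ]
```

View pics/w15.png

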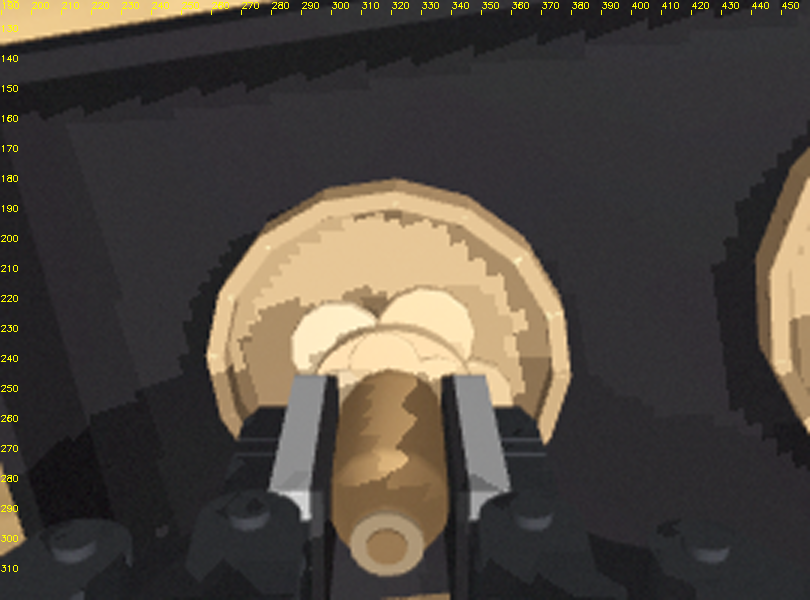

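```bash
python3 - <<'E'
from h import *
s=viewer.snapshot("wrist")
p=np.array([world(s,*q,12)[:2] for q in [(260,218),(262,213),(377,244),(375,222),(318,179),(274,198),(358,194)]])
A=np.c_[2*p,np.ones(len(p))];x=np.linalg.lstsq(A,(p**2).sum(1),rcond=None)[0];print(x[:2],np.sqrt(x[2]+x[:2]@x[:2]))
E
python3 -m pendant '[0,0,-2,0,8,0,0,-1,0,8,0,0,0,0,8]'
```

```text
[451.71338089 156.74596184] 31.96758932480848
time: 24.73
tool_pos: [457.3, 156.9, 27.7]
tcp_rot: [-177.4, 2.1, 167.5]
ft_force: [0.6, 1.0, -0.7]
finger_gap: 16.4
```

```bash
python3 -m pendant '[-3,0,-1,0,8,0,0,-1,0,8,0,0,0,0,8]';python3 -m pendant '[0,0,-0.7,0,8]'
```

```text
time: 24.98
tool_pos: [454.1, 156.8, 25.5]
tcp_rot: [-177.4, 2.1, 167.5]
ft_force: [-1.0, -0.6, -0.9]
finger_gap: 16.4
time: 25.07
tool_pos: [454.1, 156.8, 24.9]
tcp_rot: [-177.4, 2.1, 167.5]
ft_force: [0.2, 1.2, 0.3]
finger_gap: 17.2
```

```bash
python3 -m pendant '[0,0,-0.7,0,8]';python3 -m pendant '[0,0,-0.5,0,8]'
```

```text
time: 25.15
tool_pos: [454.1, 156.8, 24.4]
tcp_rot: [-177.4, 2.1, 167.5]
ft_force: [-5.4, -0.7, 10.8]
finger_gap: 16.5
time: 25.23
tool_pos: [454.1, 156.8, 24.4]
tcp_rot: [-177.4, 2.1, 167.5]
ft_force: [-4.3, -1.1, 9.5]
finger_gap: 16.7
```

```bash
python3 -m pendant '[0,0,0,0,20,0,0,0,0,24,0,0,0,0,32,0,0,0,0,40,0,0,3,0,40,0,0,10,0,40,0,0,25,0,40,0,0,35,0,40,0,0,35,0,40,0,0,20,0,40]'; python3 - <<'E'
from h import *
s=viewer.snapshot("wrist"); cv2.imwrite("pics/w16.png",s["frame"]); st=sensors.sense();print(st["tool_pos"],st["tcp_rot"],st["joint_pos"])
E
```

```text
time: 26.07
tool_pos: [447.9, 155.1, 153.4]
tcp_rot: [-177.1, 1.4, 167.5]
ft_force: [0.6, 0.4, -0.2]
finger_gap: 39.9
[450.01791506 155.69799892 157.19965505] [-177.20867374    1.71908951  167.50963524] [ 15.42631226  -9.22106669 109.67911856  -3.32849277  79.34852748
 -61.43157237]
```

View pics/w16.png

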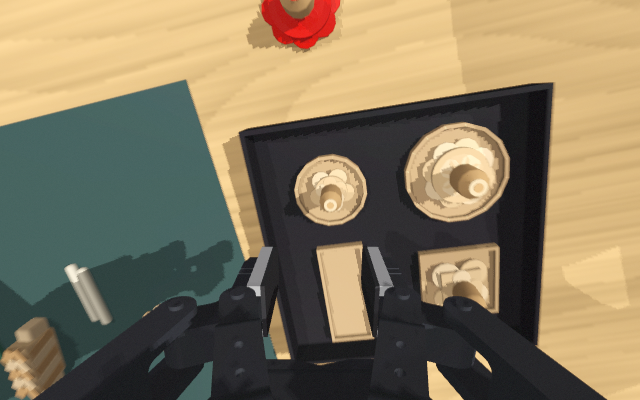

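```bash
python3 -m pendant '[5,-15,0,0,50,10,-28,0,0,50,13,-37,0,0,50,13,-37,0,0,50,13,-37,0,0,50,13,-37,0,0,50,13,-37,0,0,50,13,-37,0,0,50,10,-28,0,0,50,5,-15,0,0,50,0,0,0,0,50,0,0,0,0,50]';python3 - <<'E'
from h import *
s=viewer.snapshot("wrist"); crop(s,120,100,420,330,2.6,"w17"); st=sensors.sense();print(st["tool_pos"],st["tcp_rot"]);print(pix(s,(578,-204.8,39)))
E
```

```text
time: 27.12
tool_pos: [563.7, -166.9, 171.9]
tcp_rot: [-177.5, 2.8, 167.8]
ft_force: [-0.3, -0.3, -0.8]
finger_gap: 50.1
[ 563.72812194 -166.62779895  172.0290455 ] [-177.50469755    2.79341432  167.80800768]
(np.float64(287.38378163604557), np.float64(206.24827432527832))
```

View pics/w17.png

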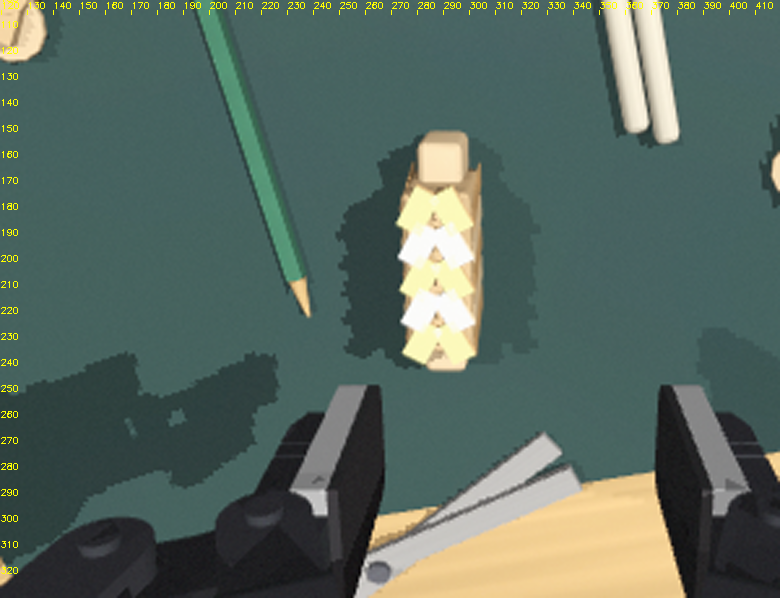

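```bash
python3 -m pendant '[4,-12,0,0,50,5,-14,0,0,50,3,-9,-10,0,50,0,0,-30,0,50,0,0,-36,0,50,0,0,-26,0,50,0,0,-8,0,50,0,0,0,0,50,0,0,0,0,50]';python3 - <<'E'
from h import *
s=viewer.snapshot("wrist"); crop(s,180,120,460,350,2.8,"w18"); st=sensors.sense();print(st["tool_pos"],st["tcp_rot"]);print(pix(s,(578,-204.8,39)))
E
```

```text
time: 27.92
tool_pos: [578.4, -203.1, 58.8]
tcp_rot: [-177.5, 3.1, 168.2]
ft_force: [-0.5, 0.3, 0.8]
finger_gap: 50.3
[ 578.5769563  -203.11763942   59.23600075] [-177.45777319    3.10656488  168.19037932]
(np.float64(316.4377527022947), np.float64(243.31438524216935))
```

View pics/w18.png

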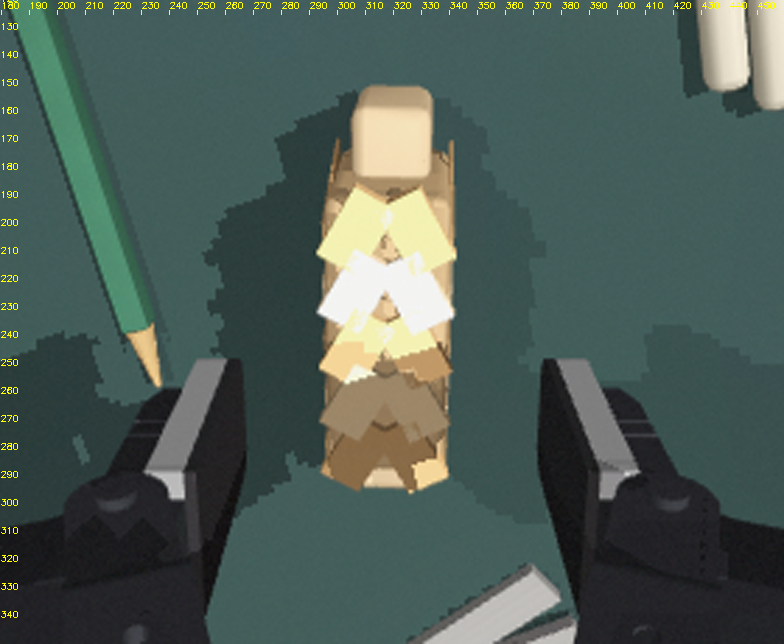

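```bash
python3 -m pendant '[-1,-1,-6,0,46,-1,0,-12,0,46,-1,0,-12,0,46,0,0,-10,0,46,0,0,-4,0,46,0,0,0,0,46,0,0,0,0,46]'
```

```text
time: 28.55
tool_pos: [579.4, -205.8, 17.1]
tcp_rot: [-177.3, 3.7, 168.2]
ft_force: [0.2, -0.6, 0.0]
finger_gap: 46.0
```

```bash
python3 -m pendant '[-1,1,-2,0,46,0,0,-1,0,46,0,0,0,0,30,0,0,0,0,15,0,0,0,0,15,0,0,0,0,15,0,0,0,0,15,0,0,0,0,15,0,0,0,0,15]' 40
```

```text
time: 29.3
tool_pos: [579.5, -205.1, 15.7]
tcp_rot: [-177.3, 3.8, 168.3]
ft_force: [0.6, -0.6, -0.4]
finger_gap: 23.3
```

```bash
python3 -m pendant '[0,0,5,0,15,0,0,10,0,15,0,0,25,0,15,0,0,35,0,15,0,0,25,0,15,0,0,5,0,15,0,0,0,0,15]'; python3 - <<'E'
from h import *
s=viewer.snapshot("wrist"); cv2.imwrite("pics/w19.png",s["frame"]); st=sensors.sense();print(st["tool_pos"],st["tcp_rot"],st["finger_gap"])
E
```

```text
time: 29.88
tool_pos: [577.0, -204.0, 126.7]
tcp_rot: [-177.4, 3.6, 168.3]
ft_force: [-0.7, -0.5, -0.3]
finger_gap: 23.3
[ 577.26909713 -204.09173949  126.4873382 ] [-177.34840758    3.64590917  168.25187437] 23.180434716536404
```

View pics/w19.png

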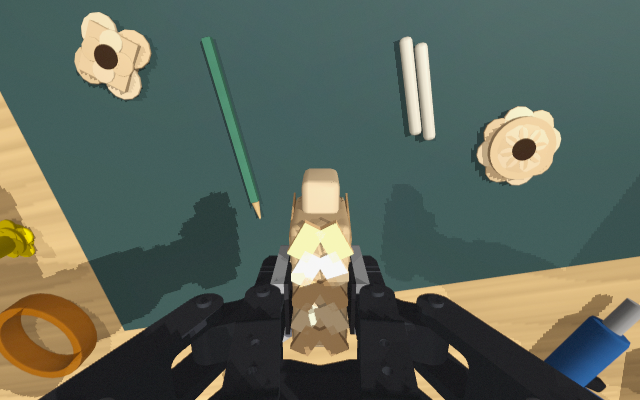

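```bash
python3 -m pendant '[0,14,2,0.073,15,0,28,2,0.073,15,0,36,2,0,15,-1,38,2,0,15,-1,38,2,0,15,-1,38,2,0,15,-1,38,2,0,15,-1,36,2,0,15,0,30,0,0,15,0,18,0,0,15,0,8,0,0,15,0,0,0,0,15]';python3 -m pendant '[0,0,0,0,15,0,0,0,0,15]'
```

```text
time: 30.93
tool_pos: [558.4, 130.1, 122.8]
tcp_rot: [-177.3, 2.3, 176.8]
ft_force: [-0.1, -0.9, -0.5]
finger_gap: 23.3
time: 31.1
tool_pos: [557.2, 128.9, 120.4]
tcp_rot: [-177.2, 2.1, 176.8]
ft_force: [0.6, -0.5, -0.4]
finger_gap: 23.1
```

```bash
python3 -m pendant '[4,7,0,0,15,4,8,0,0,15,1,4,-10,0,15,0,0,-20,0,15,0,0,-20,0,15,0,0,-14,0,15,0,0,-5,0,15,0,0,0,0,15,0,0,0,0,15]'; python3 - <<'E'
from h import *
s=viewer.snapshot("wrist"); crop(s,190,120,460,340,2.7,"w20"); st=sensors.sense();print(st["tool_pos"],st["tcp_rot"])
E
```

```text
time: 31.85
tool_pos: [569.9, 144.7, 46.7]
tcp_rot: [-177.2, 2.2, 176.3]
ft_force: [-0.7, 1.0, 0.5]
finger_gap: 23.1
[569.9549475  144.73420823  46.90445043] [-177.17054914    2.21428742  176.30202419]
```

View pics/w20.png

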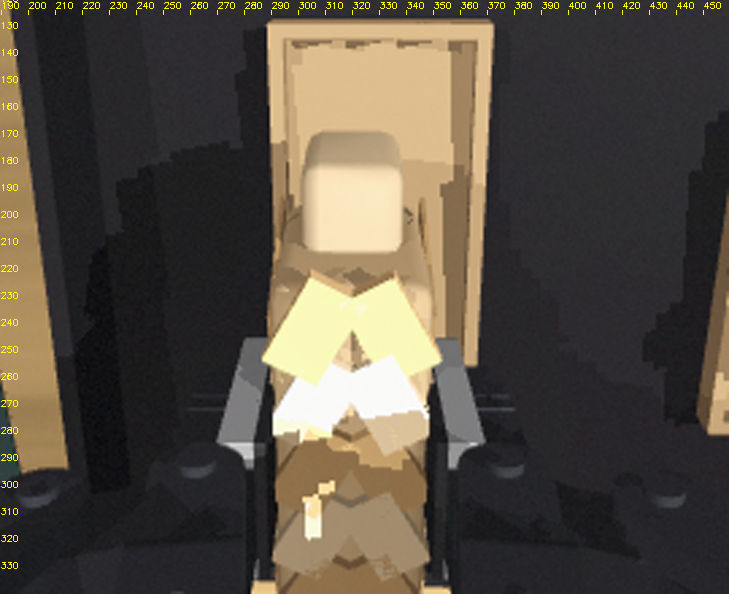

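```bash
python3 - <<'E'
from h import *
s=viewer.snapshot("wrist")
a,b,c,d=[world(s,*q,12) for q in [(289,129),(371,129),(288,200),(367,250)]]
m=(a+b)/2; ax=np.array([np.cos(np.radians(-3.5)),np.sin(np.radians(-3.5)),0])
print(a,b,np.linalg.norm(a-b),np.degrees(np.arctan2(*(a-c)[1::-1])),np.degrees(np.arctan2(*(d-b)[1::-1])),"centre",m+54*ax)
st=sensors.sense();z=st["tool_pos"][2]-15.7
e=world(s,321,169,z+12);e2=world(s,321,182,z+25);print("wheat end",e,e2,"centre",e+44*ax,e2+44*ax)
E
```

```text
[509.31908524 131.66927477  12.        ] [511.95928122 174.85042414  12.        ] 43.26178793863655 173.54256373801178 -2.7852302360457233 centre [564.53846235 149.96322832  12.        ]
wheat end [524.23974181 149.18508794  43.82093872] [526.60001711 149.62274703  56.82093872] centre [568.15767294 146.4989522   43.82093872] [570.51794824 146.93661129  56.82093872]
```

```bash
python3 -m pendant '[-2,2,-2,0,15,-2,1,-6,0,15,0,0,-6,0,15,0,0,-4,0,15,0,0,-2,0,15,0,0,0,0,15,0,0,0,0,15]'; python3 - <<'E'
from h import *
s=viewer.snapshot("wrist"); crop(s,190,120,460,340,2.7,"w21"); st=sensors.sense();print(st["tool_pos"],st["tcp_rot"])
E
```

```text
time: 32.53
tool_pos: [568.5, 148.9, 29.2]
tcp_rot: [-177.3, 2.6, 176.3]
ft_force: [-0.3, 0.4, -0.4]
finger_gap: 23.5
[568.46944753 148.84103553  29.21033862] [-177.28315845    2.61780325  176.30466366]
```

View pics/w21.png

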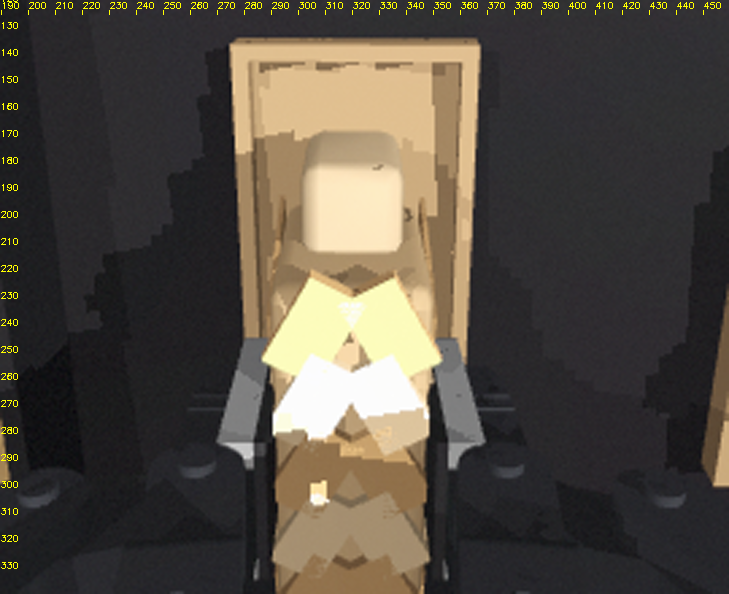

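```bash
python3 - <<'E'
from h import *
s=viewer.snapshot("wrist")
print(world(s,321,169,13.5+3)[:2], world(s,321,182,13.5+25)[:2],"rim inner",world(s,320,143,12)[:2],"outer",world(s,320,135,12)[:2])
E
python3 -m pendant '[-2,0,-1,0,15,0,0,-1,0,15,0,0,0,0,15]'
```

```text
[525.1313955  152.74406388] [525.15984175 153.70219632] rim inner [513.42354651 152.83682764] outer [509.61977422 153.0914166 ]
time: 32.88
tool_pos: [566.9, 148.9, 27.8]
tcp_rot: [-177.3, 2.7, 176.3]
ft_force: [-0.8, -1.0, -1.1]
finger_gap: 23.1
```

```bash
python3 -m pendant '[-2,0,-1,0,15,0,0,-1,0,15,0,0,0,0,15]';python3 -m pendant '[0,0,-1,0,15]';python3 -m pendant '[0,0,-0.7,0,15]'
```

```text
time: 33.13
tool_pos: [564.8, 148.9, 25.8]
tcp_rot: [-177.3, 2.7, 176.3]
ft_force: [0.4, -0.7, -0.3]
finger_gap: 23.3
time: 33.22
tool_pos: [564.9, 148.9, 24.9]
tcp_rot: [-177.3, 2.7, 176.3]
ft_force: [-0.1, -0.4, 0.1]
finger_gap: 23.3
time: 33.3
tool_pos: [564.8, 148.9, 24.1]
tcp_rot: [-177.3, 2.7, 176.3]
ft_force: [0.6, -0.9, 0.8]
finger_gap: 23.4
```

```bash
python3 -m pendant '[0,0,-0.7,0,15]';python3 -m pendant '[0,0,-0.6,0,15]'
```

```text
time: 33.38
tool_pos: [564.9, 148.9, 23.4]
tcp_rot: [-177.3, 2.7, 176.3]
ft_force: [0.9, -0.1, -0.2]
finger_gap: 23.2
time: 33.47
tool_pos: [564.9, 148.9, 22.7]
tcp_rot: [-177.3, 2.7, 176.3]
ft_force: [0.3, 0.0, -1.1]
finger_gap: 23.1
```

```bash
python3 -m pendant '[0,0,-0.5,0,15]';python3 -m pendant '[0,0,-0.5,0,15]'
```

```text
time: 33.55
tool_pos: [564.9, 148.9, 22.1]
tcp_rot: [-177.3, 2.7, 176.3]
ft_force: [-0.2, -0.3, 1.4]
finger_gap: 23.4
time: 33.63
tool_pos: [564.9, 148.9, 21.8]
tcp_rot: [-177.3, 2.7, 176.3]
ft_force: [-4.7, -0.4, 8.3]
finger_gap: 23.2
```

```bash
python3 -m pendant '[0,0,0,0,26,0,0,0,0,30,0,0,0,0,38,0,0,0,0,44,0,0,3,0,44,0,0,10,0,44,0,0,25,0,44,0,0,35,0,44,0,0,35,0,44,0,0,20,0,44]'; python3 - <<'E'
from h import *
s=viewer.snapshot("wrist"); cv2.imwrite("pics/w22.png",s["frame"]); st=sensors.sense();print(st["tool_pos"],st["tcp_rot"])
E
python3 -m pendant '[-10,-10,0,0,44,-10,-30,0,0,44,-10,-38,0,0,44,0,-38,0,0,44,0,-38,0,0,44,0,-38,0,0,44,0,-38,0,0,44,0,-30,0,0,44,0,-10,0,0,44,0,0,0,0,44]'
python3 - <<'E'
from h import *
s=viewer.snapshot("top"); crop(s,180,130,285,225,6,"t22"); crop(s,180,100,480,280,2.6,"t22b")
s=viewer.snapshot("side"); crop(s,270,100,450,300,3,"s22")
E
```

```text
time: 34.47
tool_pos: [558.3, 147.5, 149.5]
tcp_rot: [-177.1, 1.9, 176.3]
ft_force: [-0.1, 0.4, 1.1]
finger_gap: 44.1
[560.55964684 147.97420649 153.80143006] [-177.18928947    2.27315441  176.29691572]
time: 35.35
tool_pos: [531.7, -130.7, 168.7]
tcp_rot: [-177.3, 3.5, 176.6]
ft_force: [-0.6, 0.9, 0.0]
finger_gap: 43.8
```

View pics/w22.png

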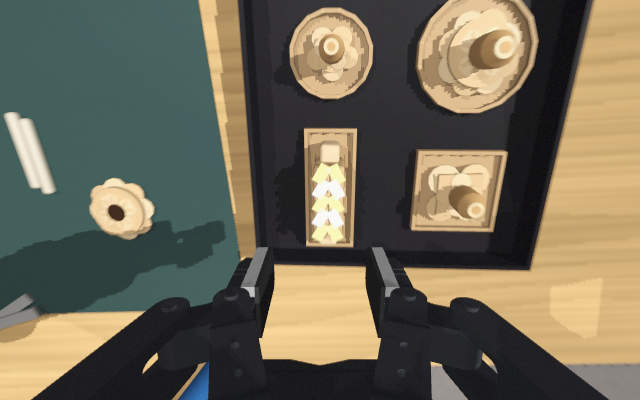

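View pics/t22.png

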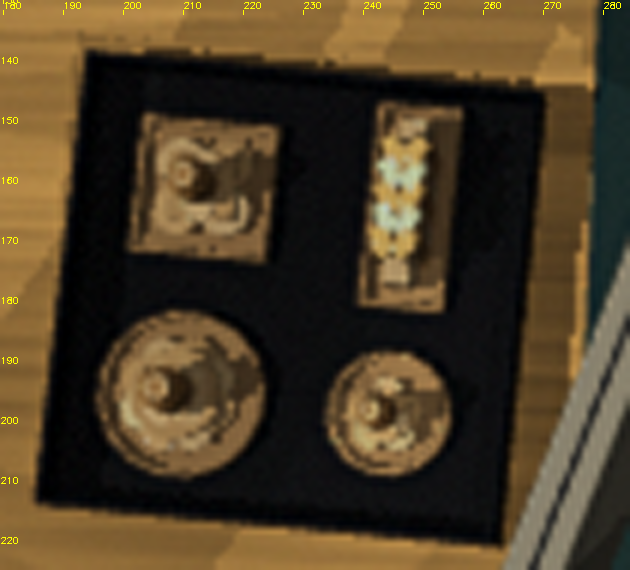

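View pics/s22.png

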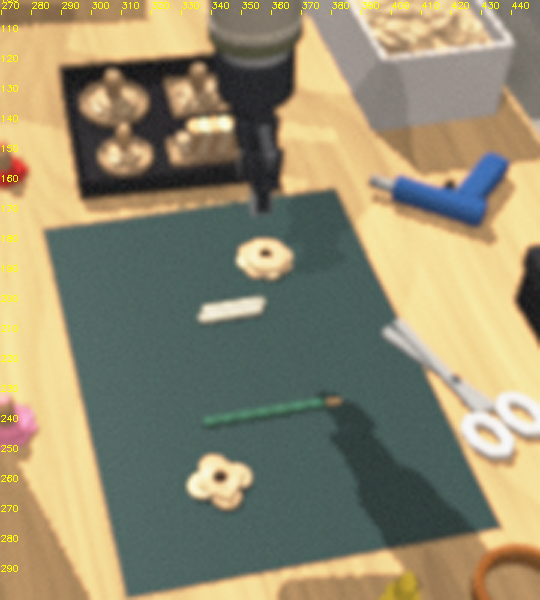

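View pics/t22b.png

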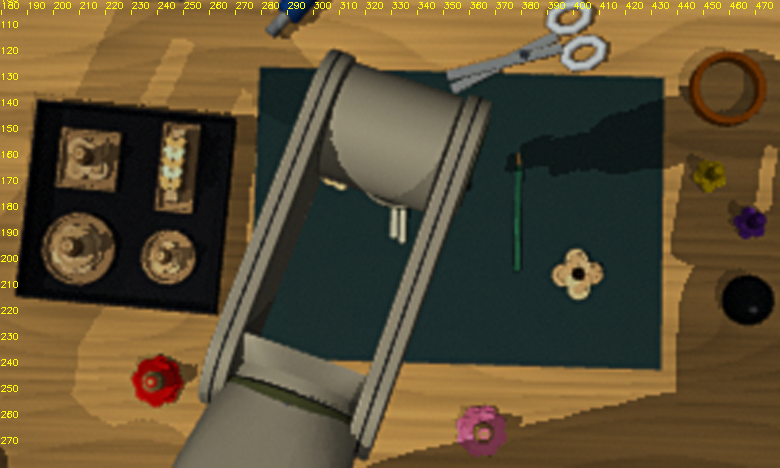

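```bash
python3 - <<'E'
from h import *
s=viewer.snapshot("top")
V=np.array(s["view"]);R=V[:3,:3];t=V[:3,3]
vv,uu=np.mgrid[0:400,0:640];Z=s["z_map"]
W=(np.stack([(uu-s["cx"])/s["fx"]*Z,(vv-s["cy"])/s["fy"]*Z,Z],-1)-t)@R
for n,(x,y,hi) in dict(round=(462,267,38),square=(571.5,259,38),small=(454.5,157,38),wheat=(565.5,149.7,40)).items():
    k=(np.hypot(W[...,0]-x,W[...,1]-y)<48)&(W[...,2]>hi)&(W[...,2]<62); w=W[k]; print(n,len(w),w.mean(0).round(1),(w[:,:2].max(0)-w[:,:2].min(0)).round())
    if n=="wheat":
        c=w-w.mean(0);print(np.linalg.lstsq(np.c_[c[:,:2]],c[:,2],rcond=None)[0])
E
```

```text
round 50 [461.5 265.   51.2] [22. 21.]
square 42 [571.3 257.1  49.6] [20. 21.]
small 27 [453.6 154.4  50. ] [13. 14.]
wheat 163 [564.3 147.3  46.7] [68. 27.]
[0.00397261 0.05239935]
```

All are at the right heights and centred to within about 3 mm, so I'm handing in.

```bash
python3 -m pendant '[0,0,0,0,44,0,0,0,0,44,0,0,0,0,44]'; python3 -c "
from bench import job; print(job.hand_in())"
```

```text
time: 35.75
tool_pos: [532.3, -122.8, 168.0]
tcp_rot: [-177.4, 3.4, 177.1]
ft_force: [0.1, -0.2, -0.5]
finger_gap: 44.0
the job is handed in; nothing more can be done
None
```

I set the round, square and small flowers and the wheat ear down in their own nests, then handed the job in at about 36 s. I lowered each one until the wrist force showed light contact (about 15 N along z at most) before opening the fingers.

**Last checks:**
- **Position:** the top-camera depth put each piece within about 3 mm of its nest centre. Bud tops were near 50 mm and the wheat top near 47 mm, as they should be for pieces resting on the nest floors. The wheat's fitted slope across its width was about 3°, which I put down to depth noise and did not check further.
- **Left alone:** the final top and side pictures show the unfinished square flower, the glue sticks, the pencil and the coloured look-alikes where they were. The arm partly covered the unfinished round flower in the top view, but the side view shows it lying in its place.

**Disagreements:** the tool had drifted up to about 4.5° off vertical by the later grasps. The top and wrist cameras also differed by up to 4 mm on the small nest's position, so I aimed between them. Both errors are well inside the room in the nests.

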